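# Height check of blocks under a gauge bar

## Task

Of the two wooden carriers standing in the lanes of the height gauge, one holds a block that is too high for the bridge bar; find out by feel which, sliding them gently under the bar and never loading the bar or the stop with more than 35 N. Push the carrier that clears the bar firmly home against the end stop and leave it there; lift the one that catches out of its lane and set it upright near the middle of the reject tray, without dropping it. Leave the other things on the bench alone.

Things in the scene. Friction and masses are not known exactly. Their poses are not given: they have to be found in the camera images.
- gauge: Height gauge, fixed: dark steel plate 270 x 270 mm, 10 mm thick, with a bridge bar across it. Origin on the plate's underside, midway between the two lanes; z up, x = the way the carriers are pushed, y = left when looking that way. Plate spans x -170 to +100, y +-135 mm.
- lane_left (a point): Centre line of the left lane on the plate's top, below the middle of the bar (gauge x +30, y +55 mm). Each lane runs along gauge x, 53 mm wide between guide strips 6 mm wide and 8 mm high (gauge x -153 to +72 mm); gripping fingertips must stay above the strips.
- lane_right (a point): The same point of the right lane (gauge x +30, y -55 mm).
- bar: Fixed steel bridge bar over both lanes (part of the gauge; its origin coincides with the gauge's origin): 24 mm deep (gauge x +18 to +42 mm), 256 mm long across, underside 48 mm above the plate, top 66 mm above the plate (screw heads 73 mm), on a post at each end (y +-104 to +-128 mm). Rigid: reach it at 30 mm/s or slower; over 35 N spoils its setting.
- stop: Steel end stop behind the bar (part of the gauge; its origin coincides with the gauge's origin): strip across both lanes, 22 mm high, near face at gauge x = +75 mm. Rigid: reach it at 30 mm/s or slower; over 35 N spoils its setting.
- tray: Low dark wooden reject tray, fixed, open on top: outside 210 x 180 mm, 25 mm high, walls 6 mm, floor 6 mm thick. Origin under its centre, x along its long side.
- carrier_left_mid (a point): Centre (19 mm over its underside) of the plywood carrier in the left lane: open box 110 long (x), 50 wide, 38 mm high, with a loose block 8 or 12 mm proud of its rim (46 or 50 mm over the plate; which is higher varies). 0.14-0.24 kg in all, slides at 1-2 N. Home: centre at gauge x +20 mm; caught: about -30 mm. Grip by the side walls, from above.
- carrier_right_mid (a point): Centre (19 mm over its underside) of the plywood carrier in the right lane: open box 110 long (x), 50 wide, 38 mm high, with a loose block 8 or 12 mm proud of its rim (46 or 50 mm over the plate; which is higher varies). 0.14-0.24 kg in all, slides at 1-2 N. Home: centre at gauge x +20 mm; caught: about -30 mm. Grip by the side walls, from above.
- mug: Bystander, leave alone: white ceramic mug, 80 mm across, 90 mm high.
- wrench: Bystander, leave alone: steel spanner lying flat.
- hammer: Bystander, leave alone: hammer lying flat.
- screwdriver: Bystander, leave alone: screwdriver lying near the robot.
- offcut: Bystander, leave alone: plain wood offcut 120 x 45 x 28 mm.
- wax_tin: Bystander, leave alone: round steel tin, 72 mm across, 50 mm high.
- square: Bystander, leave alone: try square, wooden stock and steel blade, lying flat.
Not all that is in view belongs to the job. What is shaped like the part that bears carrier_right_mid but green or yellow is not meant.

How it is judged (in metres and radians):
On the way:
1. a carrier that has passed under the bar is pressed against the end stop with more than 3 N (((contact force between stop and carrier_left above 3 N and x of carrier_left_mid in the frame of gauge above 0.017 m) or (contact force between stop and carrier_right above 3 N and x of carrier_right_mid in the frame of gauge above 0.017 m))).
At the end, for the whole second after the job is handed in: One carrier is home in its own lane (centre within 1.5 mm of its place against the stop, flat on the plate); the other stands upright on the floor of the reject tray, its centre within 50 mm of the tray's centre (((x of carrier_left_mid in the frame of gauge above 0.0185 m and y of carrier_left_mid in the frame of gauge between 0.049 and 0.061 m and z of carrier_left_mid in the frame of gauge below 0.032 m and angle between carrier_left_mid's own z axis and vertical below 0.06 rad and horizontal distance between carrier_right_mid and tray below 0.05 m and z of carrier_right_mid in the frame of tray below 0.03 m and angle between carrier_right_mid's own z axis and vertical below 0.08 rad) or (x of carrier_right_mid in the frame of gauge above 0.0185 m and y of carrier_right_mid in the frame of gauge between -0.061 and -0.049 m and z of carrier_right_mid in the frame of gauge below 0.032 m and angle between carrier_right_mid's own z axis and vertical below 0.06 rad and horizontal distance between carrier_left_mid and tray below 0.05 m and z of carrier_left_mid in the frame of tray below 0.03 m and angle between carrier_left_mid's own z axis and vertical below 0.08 rad))); the robot touches nothing.
It fails at once if more than 35 N on the bridge bar (contact force between bar and anything else above 35 N).
It fails at once if more than 35 N on the end stop (contact force between stop and anything else above 35 N).
It fails at once if a carrier dropped into the tray (falling faster than 0.6 m/s within 25 mm of its floor) ((linear speed of carrier_left above 0.6 m/s and horizontal distance between carrier_left_mid and tray below 0.08 m and z of carrier_left_mid in the frame of tray below 0.05 m) or (linear speed of carrier_right above 0.6 m/s and horizontal distance between carrier_right_mid and tray below 0.08 m and z of carrier_right_mid in the frame of tray below 0.05 m)).
It fails at once if a bystander moved more than 30 mm (distance of any of mug, wrench, hammer, screwdriver, offcut, wax_tin, square from where it was at the start of the episode above 0.03 m).
It also fails if it takes over 66 s, if anything falls off the work surface, if the arm or the gripper's body presses on something with over 40 N, if the wrist force passes 120 N, or if a joint passes its speed limit or range.

## Robot

A 6-joint arm with a two-finger parallel gripper is mounted at the origin on the work surface. World frame = base frame: x ahead of the robot, y to its left, z up, the work surface at z = 0. Lengths are in mm, angles in rad, forces in N, time in s.
With the tool pointing down it reaches from about 350 to 975 mm from the base axis. Payload 7.1 kg.
Tool frame: the origin (TCP) lies at the very end of the fingers, on their centre line; the grasp point (between the pads) lies 19 mm behind it; y points along the fingers, x is the direction in which the jaws open and shut, and the axes are right-handed (so a half turn about y gives the same grasp; the last joint's range is limited). The gripper opens to 88 mm and grips with 3 to 60 N. Pads are 20 mm wide; open, the fingers measure 115 mm over their backs; the gripper's body (75 mm by 178 mm) begins 61 mm behind the grasp point.
Start: joints at [1.126, 0.423, 1.63, -0, 1.089, -0.019], TCP at [258.123, 569.19, 222.675] pointing down, gripper open.
Joint ranges: [-3, 3], [-0.9, 2.11], [0.09, 2.58], [-1.31, 4.45], [0.11, 2.69], [-2.54, 2.54]. Speed limits (rad/s): [2.39, 2.39, 3.01, 3.14, 3.14, 3.14].

## Interface

Orientations are given as a rotation vector (axis times angle).
In Python, from workcell import ctrl gives the robot as it stands. The module is installed in compiled form; this text tells all that it offers.
- The arm moves only by the tool jog_arm, never from a script. Its argument "steps" is a list of rows, each an object with "turn": the turn, a rotation vector about the world's x, y, z scaled (see below), a list of three; "dp": the shift along the world's x, y, z scaled (see below), a list of three; "claw": the opening, from 0 (shut) to 1 (fully open). In form: [{"turn": [wx, wy, wz], "dp": [x, y, z], "claw": claw}, ...]. A call has 1 to 12 rows; each row is the pose to reach, as a shift and turn from the pose measured when the call began, turning the shorter way round; what a row does not reach only later rows make up. The controller multiplies each number of a shift by 80 mm and each number of a turn by pi rad. A row lasts 1/12 s, in which the tool goes at most 41.7 mm and 7.16 degrees, less where a joint would pass 70% of its speed; a pose out of reach is approached as far as the arm can. A call with a number of a shift or a turn outside -1 to 1 is refused whole. A call with a gripper value outside its range is refused whole. The fingers move at their own pace and stop on an object; the grip force is fixed at half the most. Time passes only in rows, so rows that repeat a pose let the fingers close. It gives the time, the measured TCP pose, the force and the opening at its end, in the units of the state.
- ctrl.get_obs(): the state, without advancing time (a new reading comes with each control period).
- ctrl.get_image(name): name is "scene" or "top"; returns a dict with "img" (420x560x3 uint8, red, green, blue), "range_z" (420x560 float32, mm along the optical axis (not along the pixel's ray), 0 where there is no reading), "fovy" (degrees; the focal length in pixels is half the picture's height over the tangent of half this angle, whatever the lens; pixels are square), "cx", "cy" (the principal point, pixels), "camera_from_world" (4x4, takes a point from world to camera coordinates). Camera axes: x right, y down, z forward; pixel columns grow to the right and rows downward; lengths in mm; the calibration is good to about 2 mm. A picture is of the moment at which its call begins.
- ctrl.close_job(): hands the job in, once; it reports no verdict.
The state is a dict: "t": time; "qpos": joint angles; "qvel": joint speeds; "joint_torque": joint torques, N m; "ee_pos": TCP position; "orientation": TCP orientation; "ft_force": force on the tool from outside, world axes, zero at the start; "moment": the same for the moment, N m; "width": finger opening in mm.
Only numpy, scipy, OpenCV 4.12 (cv2) and the standard library are available. Lean on these libraries where they do the work, as an engineer would, in place of code of your own. Each camera call takes 0.05 s, during which the arm holds its last target.

## Working session

There is one attempt and no reset: what is moved stays moved. The work goes in short steps, Python scripts to look and compute and a tool call to move; the robot and the scene stay as the last step left them, time stands still between calls to the robot, and variables do not carry over. Pictures are saved under pics/ and viewed, and the job is handed in when it is done.

Besides the shell and the picture viewer there is one more tool, called after "Request:" as name(argument=value, ...), one argument or row to a line, values as JSON. jog_arm: Moves the arm, as the interface text tells. Its arguments: {"type":"object","properties":{"steps":{"type":"array","items":{"type":"object","properties":{"turn":{"type":"array","items":{"type":"number"}},"dp":{"type":"array","items":{"type":"number"}},"claw":{"type":"number"}}}}},"required":["steps"]}

```bash
mkdir -p pics; cat > h.py <<'E'
import numpy as np, cv2, pickle
from workcell import ctrl
def grab(tag):
    out={}
    for n in("scene","top"):
        d=ctrl.get_image(n); out[n]=d
        cv2.imwrite(f"pics/{n}_{tag}.png",cv2.cvtColor(d["img"],cv2.COLOR_RGB2BGR))
    pickle.dump(out,open(f"{tag}.pkl","wb")); return out
def cloud(d):
    h,w=d["range_z"].shape; f=h/2/np.tan(np.radians(d["fovy"])/2)
    u,v=np.meshgrid(np.arange(w),np.arange(h)); z=d["range_z"]
    P=np.stack([(u-d["cx"])/f*z,(v-d["cy"])/f*z,z,np.ones_like(z)],-1)
    return (P@np.linalg.inv(d["camera_from_world"]).T)[...,:3]
E
python3 - <<'E'
from h import *
o=grab("a")
s=ctrl.get_obs(); print(s)
for n in o: print(n,o[n]["fovy"],np.linalg.inv(o[n]["camera_from_world"]).round(3))
E
```

```text
{'t': 0.1, 'qpos': array([ 1.12602552e+00,  4.23756872e-01,  1.63058653e+00, -2.66397469e-05,
        1.08863699e+00, -1.90264311e-02]), 'qvel': array([-1.12299515e-04,  3.02933405e-05, -2.31702751e-03, -5.00655509e-04,
       -5.97933035e-04, -8.77969196e-04]), 'joint_torque': array([ 9.65103027e-04, -5.45611775e+01, -2.74322069e+01,  6.44786353e-02,
        1.86704641e-02,  6.13772755e-06]), 'ee_pos': array([257.90688751, 568.75553461, 221.99478549]), 'orientation': array([-1.38180843, -0.88928355,  0.89120307]), 'ft_force': array([-0.25921538, -0.21693512, -0.05635971]), 'moment': array([0.06194167, 0.04270159, 0.06365246]), 'width': 87.65881573547107}
scene 44.13413458546751 [[-8.640000e-01  4.260000e-01 -2.700000e-01  8.950500e+02]
 [ 5.040000e-01  7.310000e-01 -4.600000e-01  6.201590e+02]
 [ 1.000000e-03 -5.330000e-01 -8.460000e-01  1.243972e+03]
 [ 0.000000e+00  0.000000e+00  0.000000e+00  1.000000e+00]]
top 54.24836085500617 [[ 1.900000e-02 -9.980000e-01  6.500000e-02  4.177130e+02]
 [-1.000000e+00 -1.900000e-02  5.000000e-03 -3.236700e+01]
 [-4.000000e-03 -6.500000e-02 -9.980000e-01  1.263045e+03]
 [ 0.000000e+00  0.000000e+00  0.000000e+00  1.000000e+00]]
```

View pics/scene_a.png

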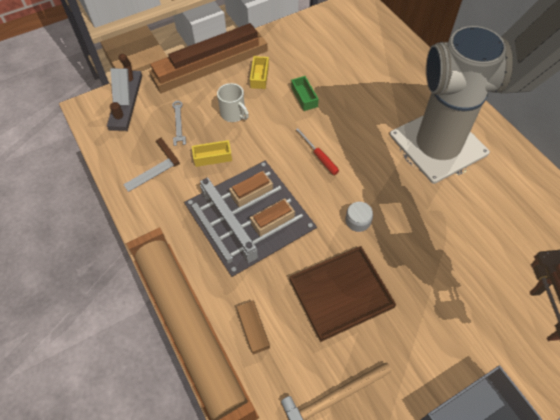

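View pics/top_a.png

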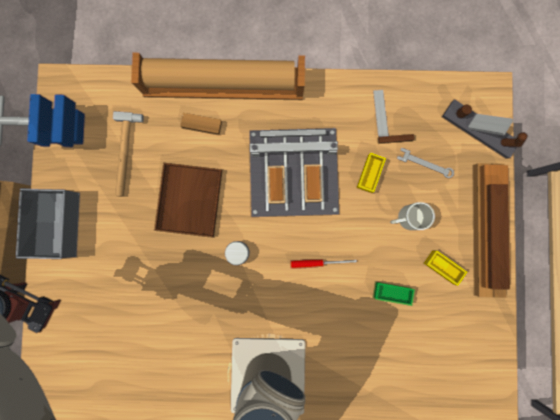

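The top view shows the gauge centred near (294,172) and pushed toward image-up. The carriers are at about (277,184) and (313,183), and the tray is at about (190,200). Now I'll measure them.

```bash
python3 - <<'E'
from h import *
o=pickle.load(open("a.pkl","rb"))
d=o["top"];P=cloud(d);im=d["img"];hsv=cv2.cvtColor(im,cv2.COLOR_RGB2HSV)
for p in [(294,215),(253,212),(290,195),(200,240),(277,184),(313,183),(190,200),(294,148),(294,132),(236,252)]:
    print(p,P[p[1],p[0]].round(1),hsv[p[1],p[0]])
# plate corners: z 7..13
def rect(mask,name):
    mask=mask.astype(np.uint8)
    n,l,st,c=cv2.connectedComponentsWithStats(mask)
    for i in range(1,n):
        if st[i,4]>60:
            pts=P[l==i]
            r=cv2.minAreaRect(pts[:,:2].astype(np.float32))
            print(name,st[i],np.round(r[0],1),np.round(r[1],1),round(r[2],2),'zmed',np.median(pts[:,2]).round(1))
roi=np.zeros(im.shape[:2],bool);roi[120:222,240:350]=1
Z=P[...,2]
rect(roi&(Z>5)&(Z<90),"gauge")
rect(roi&(Z>42)&(Z<66)&(np.arange(420)[:,None]>158),"carr")
rect(roi&(Z>66)&(Z<90),"bar")
rect(roi&(Z>20)&(Z<66)&(np.arange(420)[:,None]<145),"stop")
roi=np.zeros(im.shape[:2],bool);roi[150:245,145:235]=1
rect(roi&(Z>17)&(Z<40),"traywall")
rect(roi&(Z>3)&(Z<40),"tray")
# orange block
rect((hsv[...,0]<18)&(hsv[...,1]>140)&(hsv[...,2]>130)&(Z>35)&(Z<75),"blk")
E
```

```text
(294, 215) [482.9 -69.6  10.2] [ 12  56 124]
(253, 212) [489.6  55.9  12.8] [ 50   5 150]
(290, 195) [544.5 -56.4   7.2] [130  12  66]
(200, 240) [4.010e+02 2.177e+02 2.000e-01] [ 17 130 198]
(277, 184) [572.  -16.3  52.6] [ 14 173 152]
(313, 183) [ 576.2 -122.7   58.7] [ 14 176 168]
(190, 200) [523.2 251.    7. ] [ 11 165  96]
(294, 148) [675.9 -64.3  76.7] [ 45   8 182]
(294, 132) [734.9 -64.6  32.2] [ 42   8 169]
(236, 252) [368.4 100.7  48. ] [ 37  11 216]
gauge [ 248  127   91   91 7526] [618.5 -64.5] [279.1 276.4] 2.4 zmed 12.9
carr [304 165  18  37 607] [ 578.2 -121.8] [109.2  50.6] 1.91 zmed 58.7
carr [267 166  18  37 599] [572.9 -11.7] [110.7  49.4] 3.57 zmed 54.9
bar [250 142  87  11 752] [680.9 -61.2] [ 25.6 252.8] 2.82 zmed 76.6
stop [260 130  66   7 374] [733.1 -60. ] [ 16.9 198.5] 2.75 zmed 32.0
traywall [154 163  68  75 572] [523.6 256.1] [182.  210.2] 84.42 zmed 24.4
tray [ 152  163   70   78 3884] [521.5 259.6] [202.8 225.5] 84.56 zmed 7.2
blk [481 163  27  77 540] [ 534.9 -655.3] [ 72.3 229.5] 88.51 zmed 65.3
blk [306 166  14  33 421] [ 579.4 -122.9] [96.6 39. ] 3.0 zmed 60.1
blk [270 168  13  33 397] [571.9 -13.3] [96.4 35.7] 1.17 zmed 56.3
blk [479 241  15  56 144] [ 331.7 -627.6] [165.3  38.5] 9.7 zmed 44.8
```

```bash
python3 - <<'E'
from h import *
for n,(x0,x1,y0,y1) in {"top":(235,355,120,225),"scene":(175,325,155,280)}.items():
    im=cv2.imread(f"pics/{n}_a.png")[y0:y1,x0:x1]
    cv2.imwrite(f"pics/{n}_a_crop.png",cv2.resize(im,None,fx=4.5,fy=4.5,interpolation=cv2.INTER_CUBIC))
E
```

```text
(no output)
```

View pics/top_a_crop.png

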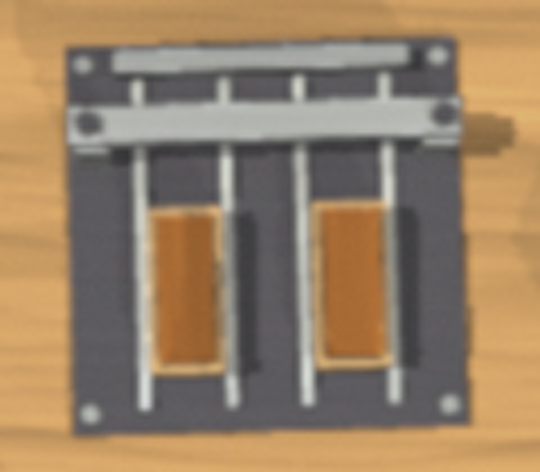

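```bash
cat >> h.py <<'E'
from scipy.spatial.transform import Rotation as R
YAW=0.048
O=np.array([650.9,-62.5])
def g2w(x,y):
    c,s=np.cos(YAW),np.sin(YAW); return O+np.array([c*x-s*y,s*x+c*y])
def w2g(p):
    c,s=np.cos(YAW),np.sin(YAW); d=np.array(p[:2])-O; return np.array([c*d[0]+s*d[1],-s*d[0]+c*d[1]])
def st():
    s=ctrl.get_obs(); M=R.from_rotvec(s["orientation"]).as_matrix()
    # jaw axis candidates -> turn about z to align with gauge y
    print("t",round(s["t"],2),"pos",s["ee_pos"].round(1),"gauge",w2g(s["ee_pos"]).round(1),"F",s["ft_force"].round(1),"w",round(s["width"],1))
    print("toolx",M[:,0].round(3),"tooly",M[:,1].round(3)); return s,M
E
python3 - <<'E'
from h import *
s,M=st()
for k in(1,-1):
    T=np.column_stack([k*np.array([-np.sin(YAW),np.cos(YAW),0]),[0,0,-1],[0,0,0]]);T[:,2]=np.cross(T[:,0],T[:,1])
    print(k,(R.from_matrix(T@M.T).as_rotvec()/np.pi).round(4))
print(s["qpos"].round(2))
d=pickle.load(open("a.pkl","rb"))["top"];P=cloud(d);Z=P[...,2]
roi=np.zeros(Z.shape,bool);roi[120:222,240:350]=1
# angle of bar and stop and carriers via fitLine on points
for nm,m in {"bar":(Z>70)&(Z<90),"stop":(Z>25)&(Z<40)&(np.arange(420)[:,None]<140)}.items():
    v=cv2.fitLine(P[roi&m][:,:2].astype(np.float32),cv2.DIST_HUBER,0,.01,.01).ravel();print(nm,v, -v[0]/v[1])
E
```

```text
t 0.1 pos [257.9 568.8 222. ] gauge [-362.3  649.4] F [-0.3 -0.2 -0.1] w 87.7
toolx [ 0.413  0.911 -0.001] tooly [-0.001 -0.001 -1.   ]
1 [ 4.000e-04 -1.000e-04  1.508e-01]
-1 [-1.000e-04 -6.000e-04 -8.492e-01]
[ 1.13  0.42  1.63 -0.    1.09 -0.02]
bar [ 4.4745952e-02 -9.9899840e-01  6.8004504e+02 -6.0704384e+01] 0.044790816
stop [ 4.3982692e-02 -9.9903232e-01  7.3243201e+02 -5.9746044e+01] 0.044025294
```

Request:
jog_arm(
  steps=[
    {"dp": [0.5,-1,0],"turn": [0,0,0.15],"claw": 0.85},
    {"dp": [0.5,-1,0],"turn": [0,0,0.15],"claw": 0.85},
    {"dp": [0.5,-1,0],"turn": [0,0,0.15],"claw": 0.85},
    {"dp": [0.5,-1,0],"turn": [0,0,0.15],"claw": 0.85},
  ],
)

```text
t: 0.43
ee_pos: [298.6, 486.1, 221.6]
orientation: [-1.187, -1.243, 1.248]
ft_force: [0.6, -0.1, 0.4]
width: 74.7
```

Request:
jog_arm(
  steps=[
    {"dp": [0.5,-1,0],"turn": [0,0,0],"claw": 0.85},
    {"dp": [0.5,-1,0],"turn": [0,0,0],"claw": 0.85},
    {"dp": [0.5,-1,0],"turn": [0,0,0],"claw": 0.85},
  ],
)

```text
t: 0.68
ee_pos: [339.3, 401.7, 220.9]
orientation: [-1.189, -1.24, 1.25]
ft_force: [0.4, -0.2, -0.0]
width: 74.5
```

Request:
jog_arm(
  steps=[
    {"dp": [0.5,-1,0],"turn": [0,0,0],"claw": 0.85},
    {"dp": [0.5,-1,0],"turn": [0,0,0],"claw": 0.85},
    {"dp": [0.5,-1,0],"turn": [0,0,0],"claw": 0.85},
  ],
)

```text
t: 0.93
ee_pos: [380.2, 317.9, 220.5]
orientation: [-1.191, -1.237, 1.25]
ft_force: [0.3, 0.3, -0.1]
width: 74.6
```

Request:
jog_arm(
  steps=[
    {"dp": [0.5,-1,0],"turn": [0,0,0],"claw": 0.85},
    {"dp": [0.5,-1,0],"turn": [0,0,0],"claw": 0.85},
    {"dp": [0.5,-1,0],"turn": [0,0,0],"claw": 0.85},
  ],
)

```text
t: 1.18
ee_pos: [421.4, 234.5, 220.3]
orientation: [-1.193, -1.235, 1.25]
ft_force: [0.4, -0.4, -0.2]
width: 74.5
```

Request:
jog_arm(
  steps=[
    {"dp": [0.5,-1,0],"turn": [0,0,0],"claw": 0.85},
    {"dp": [0.5,-1,0],"turn": [0,0,0],"claw": 0.85},
    {"dp": [0.5,-1,0],"turn": [0,0,0],"claw": 0.85},
  ],
)

```text
t: 1.43
ee_pos: [463.1, 151.5, 220.4]
orientation: [-1.195, -1.234, 1.248]
ft_force: [0.1, 0.1, 0.8]
width: 75.2
```

Request:
jog_arm(
  steps=[
    {"dp": [0.5,-1,0],"turn": [0,0,0],"claw": 0.85},
    {"dp": [0.5,-1,0],"turn": [0,0,0],"claw": 0.85},
    {"dp": [0.5,-1,0],"turn": [0,0,0],"claw": 0.85},
  ],
)

```text
t: 1.68
ee_pos: [505.3, 68.7, 220.5]
orientation: [-1.198, -1.233, 1.246]
ft_force: [-0.3, -0.0, -0.5]
width: 74.7
```

```bash
sed -i 's/^YAW=.*/YAW=0.045/' h.py; cat >> h.py <<'E'
def togo(gx,gy,z):
    s,M=st(); w=g2w(gx,gy)
    T=np.column_stack([[-np.sin(YAW),np.cos(YAW),0],[0,0,-1],[0,0,0]]);T[:,2]=np.cross(T[:,0],T[:,1])
    dd=np.array([*w,z])-s["ee_pos"]
    print("dp mm",dd.round(1),"units",(dd/80).round(4),"turn",(R.from_matrix(T@M.T).as_rotvec()/np.pi).round(4))
E
python3 -c "
from h import *
togo(-101,55,110)"
```

```text
t 1.68 pos [505.3  68.7 220.5] gauge [-139.6  137.7] F [-0.3 -0.  -0.5] w 74.7
toolx [-0.039  0.999 -0.011] tooly [ 0.    -0.011 -1.   ]
dp mm [  42.2  -80.8 -110.5] units [ 0.5279 -1.0104 -1.3817] turn [0.0034 0.     0.0019]
```

Request:
jog_arm(
  steps=[
    {"dp": [0.528,-1,-0.5],"turn": [0.003,0,0.002],"claw": 0.85},
    {"dp": [0.528,-1,-0.9],"turn": [0.003,0,0.002],"claw": 0.85},
    {"dp": [0.528,-1,-1],"turn": [0.003,0,0.002],"claw": 0.85},
    {"dp": [0.528,-1,-1],"turn": [0.003,0,0.002],"claw": 0.85},
    {"dp": [0.528,-1,-1],"turn": [0.003,0,0.002],"claw": 0.85},
    {"dp": [0.528,-1,-1],"turn": [0.003,0,0.002],"claw": 0.85},
  ],
)

```text
t: 2.18
ee_pos: [547.3, -10.1, 140.7]
orientation: [-1.187, -1.241, 1.243]
ft_force: [-0.2, -0.1, -0.1]
width: 74.7
```

```bash
python3 -c "
from h import *
togo(-101,55,24)"
```

```text
t 2.18 pos [547.3 -10.1 140.7] gauge [-101.2   57. ] F [-0.2 -0.1 -0.1] w 74.7
toolx [-0.045  0.999 -0.001] tooly [-0.001 -0.001 -1.   ]
dp mm [   0.2   -2.  -116.7] units [ 0.003  -0.025  -1.4589] turn [ 0.0002 -0.0003 -0.    ]
```

Request:
jog_arm(
  steps=[
    {"dp": [0,-0.025,-0.4],"turn": [0,0,0],"claw": 0.85},
    {"dp": [0,-0.025,-0.8],"turn": [0,0,0],"claw": 0.85},
    {"dp": [0,-0.025,-0.9],"turn": [0,0,0],"claw": 0.85},
    {"dp": [0,-0.025,-0.9],"turn": [0,0,0],"claw": 0.85},
    {"dp": [0,-0.025,-0.9],"turn": [0,0,0],"claw": 0.85},
  ],
)

```text
t: 2.6
ee_pos: [547.9, -11.1, 70.2]
orientation: [-1.188, -1.243, 1.243]
ft_force: [0.6, 0.2, 0.6]
width: 74.5
```

```bash
python3 -c "
from h import *
togo(-101,55,24)
grab('b')"
```

```text
t 2.6 pos [547.9 -11.1  70.2] gauge [-100.6   56. ] F [0.6 0.2 0.6] w 74.5
toolx [-0.046  0.999 -0.001] tooly [ 0.    -0.001 -1.   ]
dp mm [ -0.3  -1.  -46.2] units [-0.0042 -0.0122 -0.577 ] turn [ 0.0002  0.0001 -0.0004]
```

View pics/scene_b.png

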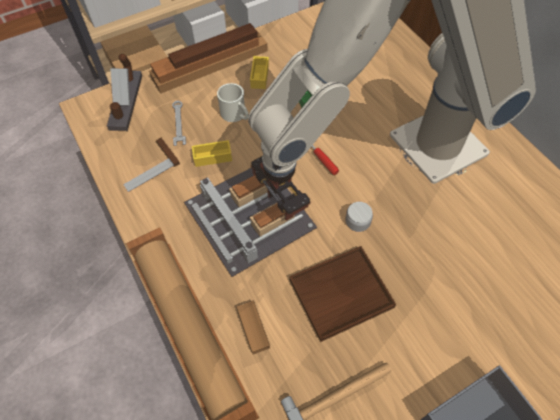

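```bash
python3 - <<'E'
from h import *
o=pickle.load(open("b.pkl","rb"))
for n in o:
    d=o[n]; f=210/np.tan(np.radians(d["fovy"])/2)
    for p in [(547.9,-11.1,70),(547.9,-11.1,120),(572.9,-11.7,48),(578,-121.8,48)]:
        q=d["camera_from_world"]@np.array([*p,1]); print(n,p,(q[0]/q[2]*f+d["cx"]).round(),(q[1]/q[2]*f+d["cy"]).round())
    im=cv2.imread(f"pics/{n}_b.png"); x0,x1,y0,y1={"top":(235,355,120,225),"scene":(175,325,145,280)}[n]
    cv2.imwrite(f"pics/{n}_b_crop.png",cv2.resize(im[y0:y1,x0:x1],None,fx=4.4,fy=4.4,interpolation=cv2.INTER_CUBIC))
E
```

```text
scene (547.9, -11.1, 70) 280.0 207.0
scene (547.9, -11.1, 120) 280.0 197.0
scene (572.9, -11.7, 48) 272.0 215.0
scene (578, -121.8, 48) 251.0 186.0
top (547.9, -11.1, 70) 275.0 191.0
top (547.9, -11.1, 120) 275.0 189.0
top (572.9, -11.7, 48) 275.0 184.0
top (578, -121.8, 48) 312.0 183.0
```

View pics/scene_b_crop.png

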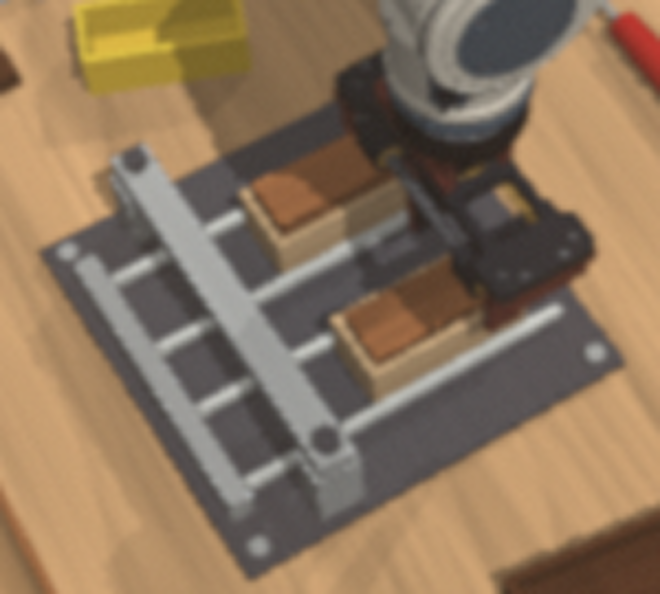

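The crop shows the fingers straddling the rear of the left carrier, as planned. I'll descend and close.

Request:
jog_arm(
  steps=[
    {"dp": [-0.004,-0.012,-0.2],"turn": [0,0,0],"claw": 0.85},
    {"dp": [-0.004,-0.012,-0.4],"turn": [0,0,0],"claw": 0.85},
    {"dp": [-0.004,-0.012,-0.55],"turn": [0,0,0],"claw": 0.85},
    {"dp": [-0.004,-0.012,-0.56],"turn": [0,0,0],"claw": 0.85},
    {"dp": [-0.004,-0.012,-0.56],"turn": [0,0,0],"claw": 0.85},
    {"dp": [-0.004,-0.012,-0.56],"turn": [0,0,0],"claw": 0.5},
    {"dp": [-0.004,-0.012,-0.56],"turn": [0,0,0],"claw": 0.4},
    {"dp": [-0.004,-0.012,-0.56],"turn": [0,0,0],"claw": 0.4},
    {"dp": [-0.004,-0.012,-0.56],"turn": [0,0,0],"claw": 0.4},
    {"dp": [-0.004,-0.012,-0.56],"turn": [0,0,0],"claw": 0.4},
  ],
)

```text
t: 3.53
ee_pos: [548.9, -12.8, 26.6]
orientation: [-1.191, -1.245, 1.242]
ft_force: [-0.0, -2.2, 3.9]
width: 49.7
```

```bash
python3 -c "
from h import *
togo(-101,55,24)"
```

```text
t 3.53 pos [548.9 -12.8  26.6] gauge [-99.6  54.2] F [-0.  -2.2  3.9] w 49.7
toolx [-0.046  0.999 -0.001] tooly [ 0.004 -0.001 -1.   ]
dp mm [-1.4  0.7 -2.6] units [-0.0175  0.0086 -0.0329] turn [ 0.0003  0.0012 -0.0003]
```

Request:
jog_arm(
  steps=[
    {"dp": [0.04,0.002,0],"turn": [0,0,0],"claw": 0.4},
    {"dp": [0.08,0.004,0],"turn": [0,0,0],"claw": 0.4},
    {"dp": [0.12,0.0055,0],"turn": [0,0,0],"claw": 0.4},
    {"dp": [0.16,0.007,0],"turn": [0,0,0],"claw": 0.4},
    {"dp": [0.2,0.009,0],"turn": [0,0,0],"claw": 0.4},
    {"dp": [0.24,0.011,0],"turn": [0,0,0],"claw": 0.4},
    {"dp": [0.28,0.0125,0],"turn": [0,0,0],"claw": 0.4},
    {"dp": [0.32,0.0145,0],"turn": [0,0,0],"claw": 0.4},
    {"dp": [0.36,0.016,0],"turn": [0,0,0],"claw": 0.4},
    {"dp": [0.4,0.018,0],"turn": [0,0,0],"claw": 0.4},
    {"dp": [0.4,0.018,0],"turn": [0,0,0],"claw": 0.4},
  ],
)

```text
t: 4.45
ee_pos: [581.5, -11.3, 26.6]
orientation: [-1.191, -1.245, 1.242]
ft_force: [-1.6, -1.1, 5.3]
width: 50.0
```

```bash
python3 -c "
from h import *
togo(-50,54.2,26)"
```

```text
t 4.45 pos [581.5 -11.3  26.6] gauge [-67.1  54.3] F [-1.6 -1.1  5.3] w 50.0
toolx [-0.046  0.999 -0.001] tooly [ 0.004 -0.001 -1.   ]
dp mm [17.   0.7 -0.6] units [ 0.2131  0.0086 -0.008 ] turn [ 0.0003  0.0012 -0.0003]
```

Request:
jog_arm(
  steps=[
    {"dp": [0.02,0.001,0.01],"turn": [0,0,0],"claw": 0.4},
    {"dp": [0.04,0.002,0.01],"turn": [0,0,0],"claw": 0.4},
    {"dp": [0.06,0.003,0.01],"turn": [0,0,0],"claw": 0.4},
    {"dp": [0.08,0.004,0.01],"turn": [0,0,0],"claw": 0.4},
    {"dp": [0.1,0.0045,0.01],"turn": [0,0,0],"claw": 0.4},
    {"dp": [0.12,0.0055,0.01],"turn": [0,0,0],"claw": 0.4},
  ],
)

```text
t: 4.95
ee_pos: [591.3, -10.8, 27.4]
orientation: [-1.191, -1.245, 1.242]
ft_force: [-0.6, -1.0, -1.9]
width: 49.9
```

Request:
jog_arm(
  steps=[
    {"dp": [0.02,0.001,0],"turn": [0,0,0],"claw": 0.4},
    {"dp": [0.035,0.0015,0],"turn": [0,0,0],"claw": 0.4},
    {"dp": [0.05,0.002,0],"turn": [0,0,0],"claw": 0.4},
  ],
)

```text
t: 5.2
ee_pos: [595.4, -10.7, 27.3]
orientation: [-1.191, -1.245, 1.242]
ft_force: [-0.7, -0.2, -1.9]
width: 50.1
```

Request:
jog_arm(
  steps=[
    {"dp": [0.02,0.001,0],"turn": [0,0,0],"claw": 0.4},
    {"dp": [0.035,0.0015,0],"turn": [0,0,0],"claw": 0.4},
    {"dp": [0.05,0.002,0],"turn": [0,0,0],"claw": 0.4},
  ],
)

```text
t: 5.45
ee_pos: [599.6, -10.5, 27.4]
orientation: [-1.191, -1.245, 1.242]
ft_force: [-0.9, -0.4, -2.2]
width: 49.6
```

Request:
jog_arm(
  steps=[
    {"dp": [0.02,0.001,0],"turn": [0,0,0],"claw": 0.4},
    {"dp": [0.04,0.002,0],"turn": [0,0,0],"claw": 0.4},
    {"dp": [0.055,0.0025,0],"turn": [0,0,0],"claw": 0.4},
  ],
)

```text
t: 5.7
ee_pos: [604.3, -10.2, 27.4]
orientation: [-1.191, -1.246, 1.242]
ft_force: [-0.6, -0.6, -2.4]
width: 49.7
```

Request:
jog_arm(
  steps=[
    {"dp": [0.02,0.001,0],"turn": [0,0,0],"claw": 0.4},
    {"dp": [0.04,0.002,0],"turn": [0,0,0],"claw": 0.4},
    {"dp": [0.055,0.0025,0],"turn": [0,0,0],"claw": 0.4},
  ],
)

```text
t: 5.95
ee_pos: [609.0, -10.0, 27.4]
orientation: [-1.191, -1.246, 1.242]
ft_force: [-0.8, -0.6, -2.0]
width: 50.0
```

```bash
python3 -c "
from h import *
togo(-10,54.2,27)"
```

```text
t 5.95 pos [609.  -10.   27.4] gauge [-39.5  54.3] F [-0.8 -0.6 -2. ] w 50.0
toolx [-0.046  0.999 -0.001] tooly [ 0.004 -0.001 -1.   ]
dp mm [29.5  1.2 -0.4] units [ 0.3687  0.0149 -0.005 ] turn [ 0.0003  0.0014 -0.0003]
```

The left carrier passes under the bar with only sliding friction (about 0.8 N). I'll continue toward the stop.

Request:
jog_arm(
  steps=[
    {"dp": [0.025,0.001,0],"turn": [0,0,0],"claw": 0.4},
    {"dp": [0.05,0.002,0],"turn": [0,0,0],"claw": 0.4},
    {"dp": [0.075,0.0035,0],"turn": [0,0,0],"claw": 0.4},
    {"dp": [0.1,0.0045,0],"turn": [0,0,0],"claw": 0.4},
    {"dp": [0.125,0.0055,0],"turn": [0,0,0],"claw": 0.4},
    {"dp": [0.15,0.007,0],"turn": [0,0,0],"claw": 0.4},
    {"dp": [0.175,0.008,0],"turn": [0,0,0],"claw": 0.4},
    {"dp": [0.2,0.009,0],"turn": [0,0,0],"claw": 0.4},
    {"dp": [0.225,0.01,0],"turn": [0,0,0],"claw": 0.4},
    {"dp": [0.25,0.011,0],"turn": [0,0,0],"claw": 0.4},
    {"dp": [0.275,0.0125,0],"turn": [0,0,0],"claw": 0.4},
    {"dp": [0.3,0.0135,0],"turn": [0,0,0],"claw": 0.4},
  ],
)

```text
t: 6.95
ee_pos: [633.2, -8.9, 27.4]
orientation: [-1.191, -1.246, 1.242]
ft_force: [0.4, -0.8, -1.7]
width: 49.7
```

```bash
python3 -c "
from h import *
togo(-4,54.2,27)"
```

```text
t 6.95 pos [633.2  -8.9  27.4] gauge [-15.3  54.3] F [ 0.4 -0.8 -1.7] w 49.7
toolx [-0.046  0.999 -0.001] tooly [ 0.005 -0.001 -1.   ]
dp mm [11.3  0.4 -0.4] units [ 0.1408  0.0047 -0.0054] turn [ 0.0003  0.0015 -0.0003]
```

Request:
jog_arm(
  steps=[
    {"dp": [0.02,0.001,0],"turn": [0,0,0],"claw": 0.4},
    {"dp": [0.04,0.002,0],"turn": [0,0,0],"claw": 0.4},
    {"dp": [0.06,0.0025,0],"turn": [0,0,0],"claw": 0.4},
    {"dp": [0.075,0.0035,0],"turn": [0,0,0],"claw": 0.4},
  ],
)

```text
t: 7.28
ee_pos: [639.4, -8.6, 27.4]
orientation: [-1.191, -1.246, 1.241]
ft_force: [-0.5, 0.6, -2.2]
width: 49.7
```

Request:
jog_arm(
  steps=[
    {"dp": [0.015,0.001,0],"turn": [0,0,0],"claw": 0.4},
    {"dp": [0.03,0.0015,0],"turn": [0,0,0],"claw": 0.4},
    {"dp": [0.04,0.002,0],"turn": [0,0,0],"claw": 0.4},
  ],
)

```text
t: 7.53
ee_pos: [642.8, -8.4, 27.4]
orientation: [-1.191, -1.246, 1.241]
ft_force: [-0.4, 0.9, -1.9]
width: 49.8
```

Request:
jog_arm(
  steps=[
    {"dp": [0.015,0.001,0],"turn": [0,0,0],"claw": 0.4},
    {"dp": [0.03,0.0015,0],"turn": [0,0,0],"claw": 0.4},
  ],
)

```text
t: 7.7
ee_pos: [644.9, -8.3, 27.3]
orientation: [-1.191, -1.245, 1.242]
ft_force: [-5.0, -1.1, 0.0]
width: 49.9
```

Request:
jog_arm(
  steps=[
    {"dp": [0.015,0.0005,0],"turn": [0,0,0],"claw": 0.4},
    {"dp": [0.025,0.001,0],"turn": [0,0,0],"claw": 0.4},
  ],
)

```text
t: 7.87
ee_pos: [645.0, -8.3, 27.0]
orientation: [-1.187, -1.242, 1.244]
ft_force: [-8.7, -1.9, 2.4]
width: 50.0
```

Request:
jog_arm(
  steps=[
    {"dp": [0.01,0.0005,0],"turn": [0,0,0],"claw": 0.4},
    {"dp": [0.02,0.001,0],"turn": [0,0,0],"claw": 0.4},
  ],
)

```text
t: 8.03
ee_pos: [645.0, -8.3, 26.9]
orientation: [-1.185, -1.24, 1.246]
ft_force: [-9.9, -2.0, 5.3]
width: 49.6
```

The carrier is pressed firmly home with about 10 N, and x no longer advances. I'll release, rise and look.

Request:
jog_arm(
  steps=[
    {"dp": [0.005,0,0],"turn": [0,0,0],"claw": 0.4},
    {"dp": [0.005,0,0],"turn": [0,0,0],"claw": 0.75},
    {"dp": [0.005,0,0],"turn": [0,0,0],"claw": 0.75},
    {"dp": [0.005,0,0],"turn": [0,0,0],"claw": 0.75},
    {"dp": [0.005,0,0],"turn": [0,0,0],"claw": 0.75},
    {"dp": [0,0,0.2],"turn": [0,0,0],"claw": 0.75},
    {"dp": [0,0,0.5],"turn": [0,0,0],"claw": 0.75},
    {"dp": [0,0,0.9],"turn": [0,0,0],"claw": 0.75},
    {"dp": [0,0,1],"turn": [0,0,0],"claw": 0.75},
    {"dp": [0,0,1],"turn": [0,0,0],"claw": 0.75},
  ],
)

```text
t: 8.87
ee_pos: [647.3, -8.4, 109.9]
orientation: [-1.189, -1.244, 1.243]
ft_force: [0.5, -0.1, 0.3]
width: 65.9
```

```bash
python3 -c "
from h import *
togo(-85,-55.5,107)
o=grab('c')
im=cv2.imread('pics/scene_c.png')[145:280,175:325]
cv2.imwrite('pics/scene_c_crop.png',cv2.resize(im,None,fx=4.4,fy=4.4,interpolation=cv2.INTER_CUBIC))"
```

```text
t 8.87 pos [647.3  -8.4 109.9] gauge [-1.2 54.3] F [ 0.5 -0.1  0.3] w 65.9
toolx [-0.046  0.999 -0.001] tooly [ 0.002 -0.001 -1.   ]
dp mm [ -78.8 -113.4   -2.9] units [-0.985  -1.4177 -0.0358] turn [ 0.0004  0.0007 -0.0004]
```

View pics/scene_c_crop.png

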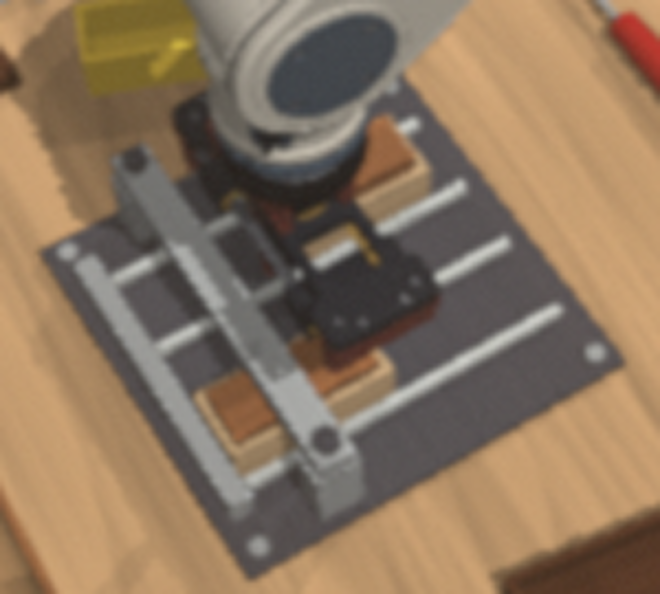

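The crop shows the left carrier under the bar, with its front end against the stop. Next is the right carrier, gripped at its centre.

Request:
jog_arm(
  steps=[
    {"dp": [-0.43,-0.7,0],"turn": [0,0,0],"claw": 0.85},
    {"dp": [-0.43,-0.7,0],"turn": [0,0,0],"claw": 0.85},
    {"dp": [-0.43,-0.7,0],"turn": [0,0,0],"claw": 0.85},
  ],
)

```text
t: 9.22
ee_pos: [606.4, -66.9, 104.0]
orientation: [-1.182, -1.234, 1.247]
ft_force: [0.1, -0.9, -0.6]
width: 74.7
```

Request:
jog_arm(
  steps=[
    {"dp": [-0.43,-0.7,0],"turn": [0,0,0],"claw": 0.85},
    {"dp": [-0.43,-0.7,0],"turn": [0,0,0],"claw": 0.85},
    {"dp": [-0.43,-0.7,0],"turn": [0,0,0],"claw": 0.85},
    {"dp": [-0.43,-0.7,0],"turn": [0,0,0],"claw": 0.85},
    {"dp": [-0.43,-0.7,0],"turn": [0,0,0],"claw": 0.85},
  ],
)

```text
t: 9.63
ee_pos: [572.2, -122.4, 103.2]
orientation: [-1.181, -1.233, 1.246]
ft_force: [-0.4, -0.5, -0.4]
width: 74.7
```

```bash
python3 -c "
from h import *
togo(-75.5,-55.5,26)"
```

```text
t 9.63 pos [ 572.2 -122.4  103.2] gauge [-81.3 -56.3] F [-0.4 -0.5 -0.4] w 74.7
toolx [-0.044  0.999 -0.   ] tooly [-0.01  -0.001 -1.   ]
dp mm [  5.8   1.  -77.2] units [ 0.072   0.0129 -0.965 ] turn [ 0.0002 -0.0033  0.0004]
```

Request:
jog_arm(
  steps=[
    {"dp": [0.072,0.012,-0.1],"turn": [0,-0.003,0],"claw": 0.85},
    {"dp": [0.072,0.012,-0.3],"turn": [0,-0.003,0],"claw": 0.85},
    {"dp": [0.072,0.012,-0.6],"turn": [0,-0.003,0],"claw": 0.85},
    {"dp": [0.072,0.012,-0.8],"turn": [0,-0.003,0],"claw": 0.85},
    {"dp": [0.072,0.012,-0.95],"turn": [0,-0.003,0],"claw": 0.85},
    {"dp": [0.072,0.012,-0.965],"turn": [0,-0.003,0],"claw": 0.85},
    {"dp": [0.072,0.012,-0.965],"turn": [0,-0.003,0],"claw": 0.85},
  ],
)

```text
t: 10.22
ee_pos: [578.0, -120.6, 25.0]
orientation: [-1.186, -1.24, 1.243]
ft_force: [0.5, -0.1, 0.3]
width: 74.6
```

Request:
jog_arm(
  steps=[
    {"dp": [0,0,0],"turn": [0,0,0],"claw": 0.5},
    {"dp": [0,0,0],"turn": [0,0,0],"claw": 0.4},
    {"dp": [0,0,0],"turn": [0,0,0],"claw": 0.4},
    {"dp": [0,0,0],"turn": [0,0,0],"claw": 0.4},
    {"dp": [0,0,0],"turn": [0,0,0],"claw": 0.4},
  ],
)

```text
t: 10.63
ee_pos: [578.9, -121.3, 25.9]
orientation: [-1.189, -1.241, 1.243]
ft_force: [-0.4, -3.7, 3.0]
width: 49.7
```

```bash
python3 -c "
from h import *
togo(-75.5,-55.5,26)"
```

```text
t 10.63 pos [ 578.9 -121.3   25.9] gauge [-74.6 -55.5] F [-0.4 -3.7  3. ] w 49.7
toolx [-0.045  0.999 -0.001] tooly [-0.    -0.001 -1.   ]
dp mm [-0.9  0.   0.1] units [-0.0111  0.0001  0.0007] turn [ 0.0004 -0.      0.0001]
```

Request:
jog_arm(
  steps=[
    {"dp": [0.04,0.002,0.005],"turn": [0,0,0],"claw": 0.4},
    {"dp": [0.08,0.004,0.005],"turn": [0,0,0],"claw": 0.4},
    {"dp": [0.12,0.0055,0.005],"turn": [0,0,0],"claw": 0.4},
    {"dp": [0.16,0.007,0.005],"turn": [0,0,0],"claw": 0.4},
    {"dp": [0.2,0.009,0.005],"turn": [0,0,0],"claw": 0.4},
    {"dp": [0.24,0.011,0.005],"turn": [0,0,0],"claw": 0.4},
    {"dp": [0.28,0.0125,0.005],"turn": [0,0,0],"claw": 0.4},
    {"dp": [0.32,0.0145,0.005],"turn": [0,0,0],"claw": 0.4},
    {"dp": [0.36,0.016,0.005],"turn": [0,0,0],"claw": 0.4},
    {"dp": [0.4,0.018,0.005],"turn": [0,0,0],"claw": 0.4},
    {"dp": [0.4,0.018,0.005],"turn": [0,0,0],"claw": 0.4},
  ],
)

```text
t: 11.55
ee_pos: [611.9, -119.8, 26.5]
orientation: [-1.189, -1.242, 1.243]
ft_force: [0.3, -0.6, -1.7]
width: 50.0
```

Request:
jog_arm(
  steps=[
    {"dp": [0.02,0.001,0],"turn": [0,0,0],"claw": 0.4},
    {"dp": [0.04,0.002,0],"turn": [0,0,0],"claw": 0.4},
    {"dp": [0.06,0.0025,0],"turn": [0,0,0],"claw": 0.4},
  ],
)

```text
t: 11.8
ee_pos: [616.7, -119.6, 26.5]
orientation: [-1.189, -1.242, 1.243]
ft_force: [-1.1, -0.4, -1.2]
width: 50.0
```

Request:
jog_arm(
  steps=[
    {"dp": [0.015,0.001,0],"turn": [0,0,0],"claw": 0.4},
    {"dp": [0.03,0.0015,0],"turn": [0,0,0],"claw": 0.4},
    {"dp": [0.04,0.002,0],"turn": [0,0,0],"claw": 0.4},
  ],
)

```text
t: 12.05
ee_pos: [620.1, -119.4, 26.5]
orientation: [-1.189, -1.242, 1.243]
ft_force: [-0.2, -1.3, -1.8]
width: 49.5
```

Request:
jog_arm(
  steps=[
    {"dp": [0.015,0.001,0],"turn": [0,0,0],"claw": 0.4},
    {"dp": [0.03,0.0015,0],"turn": [0,0,0],"claw": 0.4},
    {"dp": [0.04,0.002,0],"turn": [0,0,0],"claw": 0.4},
  ],
)

```text
t: 12.3
ee_pos: [623.3, -119.3, 26.5]
orientation: [-1.189, -1.242, 1.243]
ft_force: [-2.5, -0.8, -1.9]
width: 49.5
```

Request:
jog_arm(
  steps=[
    {"dp": [0.015,0.001,0],"turn": [0,0,0],"claw": 0.4},
    {"dp": [0.03,0.0015,0],"turn": [0,0,0],"claw": 0.4},
  ],
)

```text
t: 12.47
ee_pos: [623.9, -119.2, 26.0]
orientation: [-1.186, -1.239, 1.245]
ft_force: [-7.2, -3.4, 0.1]
width: 49.6
```

Request:
jog_arm(
  steps=[
    {"dp": [0.015,0.001,0],"turn": [0,0,0],"claw": 0.4},
    {"dp": [0.025,0.0015,0],"turn": [0,0,0],"claw": 0.4},
  ],
)

```text
t: 12.63
ee_pos: [623.9, -119.2, 25.9]
orientation: [-1.183, -1.236, 1.246]
ft_force: [-10.3, -3.4, 6.8]
width: 49.9
```

At gauge x about -29.5 the right carrier is caught, with 10 N resistance and no advance. So the right one is the reject. I'll back it off and then lift.

Request:
jog_arm(
  steps=[
    {"dp": [-0.05,-0.002,0],"turn": [0,0,0],"claw": 0.4},
    {"dp": [-0.12,-0.0055,0],"turn": [0,0,0],"claw": 0.4},
    {"dp": [-0.2,-0.009,0],"turn": [0,0,0],"claw": 0.4},
    {"dp": [-0.28,-0.0125,0],"turn": [0,0,0],"claw": 0.4},
    {"dp": [-0.36,-0.016,0],"turn": [0,0,0],"claw": 0.4},
    {"dp": [-0.44,-0.02,0],"turn": [0,0,0],"claw": 0.4},
    {"dp": [-0.5,-0.0225,0],"turn": [0,0,0],"claw": 0.4},
    {"dp": [-0.5,-0.0225,0],"turn": [0,0,0],"claw": 0.4},
    {"dp": [-0.5,-0.0225,0],"turn": [0,0,0],"claw": 0.4},
  ],
)

```text
t: 13.38
ee_pos: [582.7, -121.2, 26.1]
orientation: [-1.181, -1.235, 1.247]
ft_force: [-6.8, -2.8, 5.8]
width: 50.2
```

```bash
python3 -c "
from h import *
togo(-70,-55.5,100)"
```

```text
t 13.38 pos [ 582.7 -121.2   26.1] gauge [-70.8 -55.5] F [-6.8 -2.8  5.8] w 50.2
toolx [-0.045  0.999 -0.   ] tooly [-0.01  -0.001 -1.   ]
dp mm [ 0.8  0.1 73.9] units [9.700e-03 8.000e-04 9.237e-01] turn [ 0.0003 -0.0031 -0.    ]
```

Request:
jog_arm(
  steps=[
    {"dp": [0,0,0.05],"turn": [0,-0.003,0],"claw": 0.4},
    {"dp": [0,0,0.15],"turn": [0,-0.003,0],"claw": 0.4},
    {"dp": [0,0,0.3],"turn": [0,-0.003,0],"claw": 0.4},
    {"dp": [0,0,0.5],"turn": [0,-0.003,0],"claw": 0.4},
    {"dp": [0,0,0.7],"turn": [0,-0.003,0],"claw": 0.4},
    {"dp": [0,0,0.9],"turn": [0,-0.003,0],"claw": 0.4},
    {"dp": [0,0,1],"turn": [0,-0.003,0],"claw": 0.4},
    {"dp": [0,0,1],"turn": [0,-0.003,0],"claw": 0.4},
  ],
)

```text
t: 14.05
ee_pos: [584.4, -121.3, 108.8]
orientation: [-1.192, -1.245, 1.242]
ft_force: [0.5, -0.1, -1.5]
width: 49.6
```

```bash
python3 -c "
from h import *
s,M=st()
print(np.array([523.6,256.1])-s['ee_pos'][:2])
o=grab('d')"
```

```text
t 14.05 pos [ 584.4 -121.3  108.8] gauge [-69.1 -55.7] F [ 0.5 -0.1 -1.5] w 49.6
toolx [-0.045  0.999 -0.002] tooly [ 0.004 -0.002 -1.   ]
[-60.80002858 377.35707837]
```

View pics/scene_d.png

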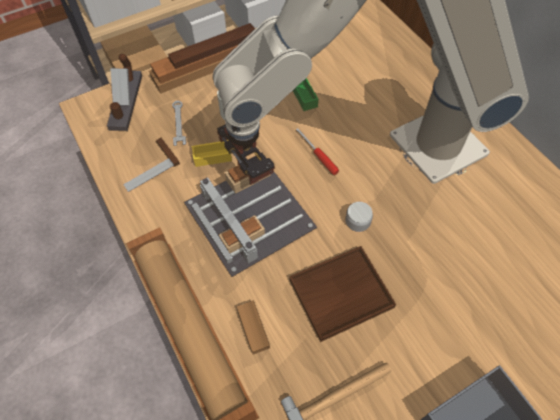

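The carrier is lifted and held level. The left carrier stays under the bar at about (243,235). Now over to the tray.

Request:
jog_arm(
  steps=[
    {"dp": [-0.1,0.3,0.2],"turn": [0,0,0],"claw": 0.4},
    {"dp": [-0.15,0.65,0.4],"turn": [0,0,0],"claw": 0.4},
    {"dp": [-0.15,0.95,0.4],"turn": [0,0,0],"claw": 0.4},
    {"dp": [-0.15,0.95,0.4],"turn": [0,0,0],"claw": 0.4},
  ],
)

```text
t: 14.48
ee_pos: [570.2, -41.7, 138.2]
orientation: [-1.186, -1.244, 1.244]
ft_force: [0.7, -0.6, -2.6]
width: 49.9
```

Request:
jog_arm(
  steps=[
    {"dp": [-0.1,0.4,0],"turn": [0,0,0],"claw": 0.4},
    {"dp": [-0.15,0.8,0],"turn": [0,0,0],"claw": 0.4},
    {"dp": [-0.15,0.95,0],"turn": [0,0,0],"claw": 0.4},
  ],
)

```text
t: 14.73
ee_pos: [556.4, 36.6, 136.9]
orientation: [-1.183, -1.243, 1.246]
ft_force: [-0.9, -0.8, -2.4]
width: 50.3
```

Request:
jog_arm(
  steps=[
    {"dp": [-0.1,0.4,0],"turn": [0,0,0],"claw": 0.4},
    {"dp": [-0.15,0.8,0],"turn": [0,0,0],"claw": 0.4},
    {"dp": [-0.15,0.95,0],"turn": [0,0,0],"claw": 0.4},
  ],
)

```text
t: 14.98
ee_pos: [543.2, 115.0, 135.9]
orientation: [-1.18, -1.242, 1.248]
ft_force: [-0.0, -0.7, -1.3]
width: 50.1
```

Request:
jog_arm(
  steps=[
    {"dp": [-0.1,0.4,0],"turn": [0,0,0],"claw": 0.4},
    {"dp": [-0.15,0.8,0],"turn": [0,0,0],"claw": 0.4},
    {"dp": [-0.15,0.95,0],"turn": [0,0,0],"claw": 0.4},
  ],
)

```text
t: 15.23
ee_pos: [530.6, 193.3, 135.1]
orientation: [-1.178, -1.243, 1.249]
ft_force: [-0.4, 0.1, -1.7]
width: 49.9
```

```bash
python3 -c "
from h import *
s,M=st()
print(np.array([523.6,256.1])-s['ee_pos'][:2])"
```

```text
t 15.23 pos [530.6 193.3 135.1] gauge [-108.7  261. ] F [-0.4  0.1 -1.7] w 49.9
toolx [-0.052  0.999  0.002] tooly [-0.007  0.001 -1.   ]
[-6.96040368 62.76342993]
```

Request:
jog_arm(
  steps=[
    {"dp": [-0.08,0.4,0],"turn": [0,-0.002,0],"claw": 0.4},
    {"dp": [-0.09,0.75,0],"turn": [0,-0.002,0],"claw": 0.4},
    {"dp": [-0.09,0.785,-0.2],"turn": [0,-0.002,0],"claw": 0.4},
    {"dp": [-0.09,0.785,-0.45],"turn": [0,-0.002,0],"claw": 0.4},
    {"dp": [-0.09,0.785,-0.7],"turn": [0,-0.002,0],"claw": 0.4},
    {"dp": [-0.09,0.785,-0.9],"turn": [0,-0.002,0],"claw": 0.4},
    {"dp": [-0.09,0.785,-0.95],"turn": [0,-0.002,0],"claw": 0.4},
    {"dp": [-0.09,0.785,-0.95],"turn": [0,-0.002,0],"claw": 0.4},
  ],
)

```text
t: 15.9
ee_pos: [522.7, 254.9, 57.4]
orientation: [-1.182, -1.244, 1.249]
ft_force: [-0.3, -0.0, -1.7]
width: 49.9
```

```bash
python3 -c "
from h import *
s,M=st()
print(np.array([523.6,256.1,22])-s['ee_pos'])"
```

```text
t 15.9 pos [522.7 254.9  57.4] gauge [-113.8  322.9] F [-0.3 -0.  -1.7] w 49.9
toolx [-0.051  0.999 -0.   ] tooly [-0.003 -0.    -1.   ]
[  0.85986354   1.18386559 -35.36207378]
```

Request:
jog_arm(
  steps=[
    {"dp": [0,0.01,-0.1],"turn": [0,0,0],"claw": 0.4},
    {"dp": [0,0.01,-0.2],"turn": [0,0,0],"claw": 0.4},
    {"dp": [0,0.01,-0.28],"turn": [0,0,0],"claw": 0.4},
    {"dp": [0,0.01,-0.34],"turn": [0,0,0],"claw": 0.4},
    {"dp": [0,0.01,-0.38],"turn": [0,0,0],"claw": 0.4},
    {"dp": [0,0.01,-0.4],"turn": [0,0,0],"claw": 0.4},
    {"dp": [0,0.01,-0.41],"turn": [0,0,0],"claw": 0.4},
  ],
)

```text
t: 16.48
ee_pos: [522.7, 255.7, 24.4]
orientation: [-1.182, -1.244, 1.249]
ft_force: [0.4, 0.0, -1.2]
width: 49.9
```

Request:
jog_arm(
  steps=[
    {"dp": [0,0,-0.01],"turn": [0,0,0],"claw": 0.4},
    {"dp": [0,0,-0.02],"turn": [0,0,0],"claw": 0.4},
    {"dp": [0,0,-0.025],"turn": [0,0,0],"claw": 0.4},
  ],
)

```text
t: 16.73
ee_pos: [522.8, 255.8, 22.6]
orientation: [-1.182, -1.245, 1.249]
ft_force: [0.1, 0.2, -1.1]
width: 50.1
```

Request:
jog_arm(
  steps=[
    {"dp": [0,0,-0.008],"turn": [0,0,0],"claw": 0.4},
    {"dp": [0,0,-0.015],"turn": [0,0,0],"claw": 0.4},
    {"dp": [0,0,-0.02],"turn": [0,0,0],"claw": 0.4},
  ],
)

```text
t: 16.98
ee_pos: [523.0, 255.9, 21.9]
orientation: [-1.182, -1.245, 1.249]
ft_force: [-3.7, -2.4, 13.4]
width: 50.0
```

The floor is felt at TCP z 21.9, where 22 was expected. I'll release and rise.

Request:
jog_arm(
  steps=[
    {"dp": [0,0,0],"turn": [0,0,0],"claw": 0.4},
    {"dp": [0,0,0],"turn": [0,0,0],"claw": 0.75},
    {"dp": [0,0,0],"turn": [0,0,0],"claw": 0.75},
    {"dp": [0,0,0],"turn": [0,0,0],"claw": 0.75},
    {"dp": [0,0,0.1],"turn": [0,0,0],"claw": 0.75},
    {"dp": [0,0,0.4],"turn": [0,0,0],"claw": 0.75},
    {"dp": [0,0,0.8],"turn": [0,0,0],"claw": 0.75},
    {"dp": [0,0,1],"turn": [0,0,0],"claw": 0.75},
    {"dp": [0,0,1],"turn": [0,0,0],"claw": 0.75},
  ],
)

```text
t: 17.73
ee_pos: [525.4, 257.1, 106.1]
orientation: [-1.185, -1.251, 1.244]
ft_force: [0.3, 0.5, 0.1]
width: 65.9
```

Request:
jog_arm(
  steps=[
    {"dp": [-0.6,0.5,0.6],"turn": [0,0,0],"claw": 0.75},
    {"dp": [-0.8,0.9,0.9],"turn": [0,0,0],"claw": 0.75},
    {"dp": [-0.8,1,1],"turn": [0,0,0],"claw": 0.75},
    {"dp": [-0.8,1,1],"turn": [0,0,0],"claw": 0.75},
  ],
)

```text
t: 18.07
ee_pos: [461.0, 341.0, 189.8]
orientation: [-1.184, -1.257, 1.24]
ft_force: [0.8, 0.7, -0.1]
width: 65.7
```

Request:
jog_arm(
  steps=[
    {"dp": [-0.6,1,0.1],"turn": [0,0,0],"claw": 0.75},
    {"dp": [-0.9,1,0.1],"turn": [0,0,0],"claw": 0.75},
    {"dp": [-0.9,1,0.1],"turn": [0,0,0],"claw": 0.75},
    {"dp": [-0.9,1,0.1],"turn": [0,0,0],"claw": 0.75},
  ],
)

```text
t: 18.4
ee_pos: [385.9, 423.6, 197.4]
orientation: [-1.181, -1.26, 1.243]
ft_force: [0.4, 0.1, 0.0]
width: 65.9
```

```bash
python3 - <<'E'
from h import *
st(); o=grab("e"); d=o["top"];P=cloud(d);Z=P[...,2]
def rect(mask,name):
    n,l,s,c=cv2.connectedComponentsWithStats(mask.astype(np.uint8))
    for i in range(1,n):
        if s[i,4]>30:
            p=P[l==i]; r=cv2.minAreaRect(p[:,:2].astype(np.float32)); print(name,s[i,4],np.round(r[0],1),np.round(r[1],1),round(r[2],1),'gauge',w2g(r[0]).round(1),'z',np.median(p[:,2]).round(1),'xg max/min',[w2g(q)[0].round(1) for q in (p[p[:,0].argmax()],p[p[:,0].argmin()])])
roi=np.zeros(Z.shape,bool);roi[120:222,240:350]=1
rect(roi&(Z>40)&(Z<66),"home")
roi[:]=0;roi[150:245,145:235]=1
rect(roi&(Z>34)&(Z<80),"tray")
for n,(x0,x1,y0,y1) in {"top":(145,345,120,245)}.items():
    im=cv2.imread(f"pics/{n}_e.png")[y0:y1,x0:x1]
    cv2.imwrite(f"pics/{n}_e_crop.png",cv2.resize(im,None,fx=4,fy=4,interpolation=cv2.INTER_CUBIC))
E
```

```text
t 18.4 pos [385.9 423.6 197.4] gauge [-242.9  497.5] F [0.4 0.1 0. ] w 65.9
toolx [-0.057  0.998  0.007] tooly [ 0.006  0.007 -1.   ]
home 144 [710.1  -4.4] [27.6 48.2] 1.1 gauge [61.7 55.4] z 54.2 xg max/min [np.float64(74.9), np.float64(48.8)]
home 300 [640.  -2.] [56.  65.1] 4.7 gauge [-8.1 61. ] z 55.4 xg max/min [np.float64(21.0), np.float64(-35.8)]
tray 650 [523.1 257.3] [109.3  51.6] 2.8 gauge [-113.3  325.2] z 54.8 xg max/min [np.float64(-59.5), np.float64(-167.0)]
```

View pics/top_e_crop.png

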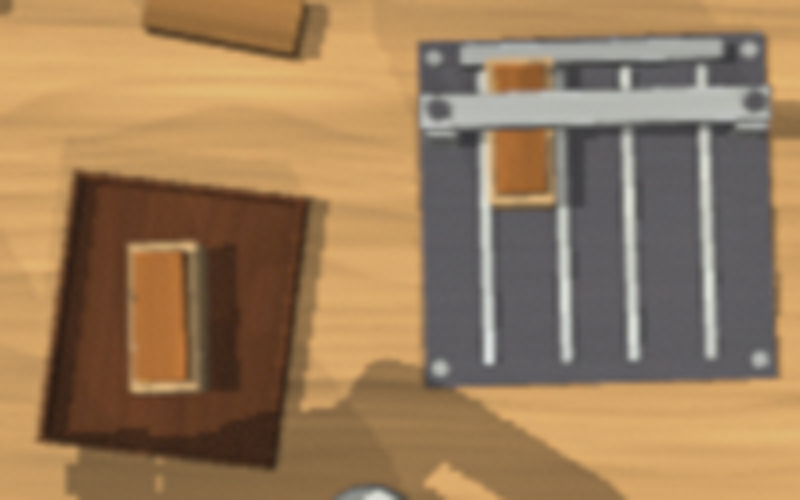

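View pics/scene_e.png

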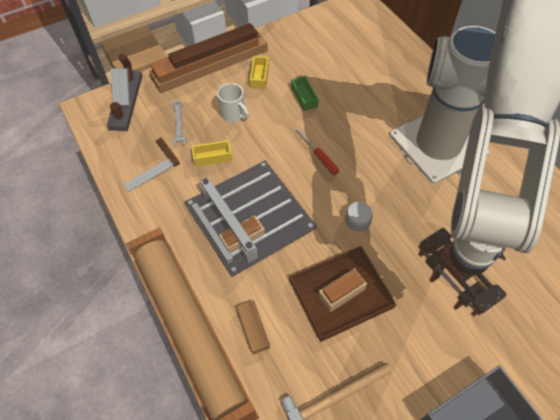

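Both carriers look right. The tray carrier is within about 1.5 mm of the tray centre, and the home carrier's front is at gauge x 74.9 in the depth data. The camera can't resolve 1.5 mm reliably, so I'll use the spare time for a gentle closed-finger nudge from behind to confirm it is seated.

Request:
jog_arm(
  steps=[
    {"dp": [0.45,-1,0],"turn": [0.002,0,0.003],"claw": 0},
    {"dp": [0.45,-1,0],"turn": [0.002,0,0.003],"claw": 0},
    {"dp": [0.45,-1,0],"turn": [0.002,0,0.003],"claw": 0},
  ],
)

```text
t: 18.75
ee_pos: [426.1, 335.3, 195.8]
orientation: [-1.177, -1.264, 1.246]
ft_force: [0.4, -0.4, -1.3]
width: 49.4
```

Request:
jog_arm(
  steps=[
    {"dp": [0.45,-1,0],"turn": [0,0,0],"claw": 0},
    {"dp": [0.45,-1,0],"turn": [0,0,0],"claw": 0},
    {"dp": [0.45,-1,0],"turn": [0,0,0],"claw": 0},
  ],
)

```text
t: 19.0
ee_pos: [463.7, 250.2, 195.1]
orientation: [-1.18, -1.259, 1.245]
ft_force: [-0.6, -0.6, -0.3]
width: 29.4
```

Request:
jog_arm(
  steps=[
    {"dp": [0.45,-1,0],"turn": [0,0,0],"claw": 0},
    {"dp": [0.45,-1,0],"turn": [0,0,0],"claw": 0},
    {"dp": [0.45,-1,0],"turn": [0,0,0],"claw": 0},
  ],
)

```text
t: 19.25
ee_pos: [501.5, 165.5, 194.7]
orientation: [-1.183, -1.256, 1.243]
ft_force: [-0.7, -0.1, -0.1]
width: 9.4
```

Request:
jog_arm(
  steps=[
    {"dp": [0.45,-1,0],"turn": [0,0,0],"claw": 0},
    {"dp": [0.45,-1,0],"turn": [0,0,0],"claw": 0},
    {"dp": [0.45,-1,0],"turn": [0,0,0],"claw": 0},
  ],
)

```text
t: 19.5
ee_pos: [539.4, 81.2, 194.4]
orientation: [-1.186, -1.253, 1.24]
ft_force: [-0.2, 0.2, -0.0]
width: 0.3
```

Request:
jog_arm(
  steps=[
    {"dp": [0.3,-0.9,-0.5],"turn": [0,0,0],"claw": 0},
    {"dp": [0.3,-0.9,-0.8],"turn": [0,0,0],"claw": 0},
    {"dp": [0.3,-0.9,-0.8],"turn": [0,0,0],"claw": 0},
    {"dp": [0.3,-0.9,-0.8],"turn": [0,0,0],"claw": 0},
  ],
)

```text
t: 19.83
ee_pos: [561.9, 6.6, 126.7]
orientation: [-1.184, -1.246, 1.24]
ft_force: [-1.0, -0.1, -0.7]
width: 0.6
```

```bash
python3 -c "
from h import *
togo(-70,55,30)"
```

```text
t 19.83 pos [561.9   6.6 126.7] gauge [-85.8  73.1] F [-1.  -0.1 -0.7] w 0.6
toolx [-0.047  0.999  0.004] tooly [ 0.     0.004 -1.   ]
dp mm [ 16.6 -17.3 -96.7] units [ 0.2079 -0.2168 -1.2089] turn [-0.0014  0.0001 -0.0006]
```

Request:
jog_arm(
  steps=[
    {"dp": [0.15,-0.217,0],"turn": [-0.001,0,0],"claw": 0},
    {"dp": [0.15,-0.217,-0.3],"turn": [-0.001,0,0],"claw": 0},
    {"dp": [0.15,-0.217,-0.7],"turn": [-0.001,0,0],"claw": 0},
    {"dp": [0.15,-0.217,-1],"turn": [-0.001,0,0],"claw": 0},
    {"dp": [0.15,-0.217,-1],"turn": [-0.001,0,0],"claw": 0},
    {"dp": [0.15,-0.217,-1],"turn": [-0.001,0,0],"claw": 0},
  ],
)

```text
t: 20.33
ee_pos: [573.1, -9.9, 46.3]
orientation: [-1.184, -1.243, 1.244]
ft_force: [0.4, -0.2, 0.2]
width: 0.4
```

```bash
python3 -c "
from h import *
togo(-56,55,30)"
```

```text
t 20.33 pos [573.1  -9.9  46.3] gauge [-75.4  56. ] F [ 0.4 -0.2  0.2] w 0.4
toolx [-0.047  0.999  0.002] tooly [-0.002  0.002 -1.   ]
dp mm [ 19.4  -0.2 -16.3] units [ 0.2425 -0.002  -0.2037] turn [-0.0005 -0.0007 -0.0006]
```

Request:
jog_arm(
  steps=[
    {"dp": [0,0,-0.15],"turn": [0,0,0],"claw": 0},
    {"dp": [0,0,-0.21],"turn": [0,0,0],"claw": 0},
    {"dp": [0.06,0,-0.22],"turn": [0,0,0],"claw": 0},
    {"dp": [0.12,0,-0.22],"turn": [0,0,0],"claw": 0},
    {"dp": [0.16,0,-0.22],"turn": [0,0,0],"claw": 0},
    {"dp": [0.2,0,-0.22],"turn": [0,0,0],"claw": 0},
    {"dp": [0.225,0,-0.22],"turn": [0,0,0],"claw": 0},
  ],
)

```text
t: 20.92
ee_pos: [592.0, -10.0, 29.2]
orientation: [-1.185, -1.244, 1.243]
ft_force: [-0.2, 0.5, -0.4]
width: 0.5
```

Request:
jog_arm(
  steps=[
    {"dp": [0.02,0.001,0],"turn": [0,0,0],"claw": 0},
    {"dp": [0.04,0.002,0],"turn": [0,0,0],"claw": 0},
    {"dp": [0.06,0.002,0],"turn": [0,0,0],"claw": 0},
    {"dp": [0.075,0.003,0],"turn": [0,0,0],"claw": 0},
  ],
)

```text
t: 21.25
ee_pos: [598.2, -9.7, 29.2]
orientation: [-1.185, -1.244, 1.243]
ft_force: [-0.0, -0.1, -0.0]
width: 0.5
```

Request:
jog_arm(
  steps=[
    {"dp": [0.015,0.001,0],"turn": [0,0,0],"claw": 0},
    {"dp": [0.03,0.001,0],"turn": [0,0,0],"claw": 0},
  ],
)

```text
t: 21.42
ee_pos: [600.6, -9.6, 29.2]
orientation: [-1.185, -1.244, 1.243]
ft_force: [0.1, 0.1, -0.5]
width: 0.3
```

Request:
jog_arm(
  steps=[
    {"dp": [0.015,0.001,0],"turn": [0,0,0],"claw": 0},
    {"dp": [0.03,0.001,0],"turn": [0,0,0],"claw": 0},
  ],
)

```text
t: 21.58
ee_pos: [601.7, -9.6, 29.0]
orientation: [-1.182, -1.241, 1.244]
ft_force: [-7.8, -0.8, 6.4]
width: 0.5
```

Request:
jog_arm(
  steps=[
    {"dp": [0.015,0.001,0],"turn": [0,0,0],"claw": 0},
    {"dp": [0.03,0.001,0],"turn": [0,0,0],"claw": 0},
  ],
)

```text
t: 21.75
ee_pos: [601.7, -9.5, 28.8]
orientation: [-1.178, -1.237, 1.247]
ft_force: [-11.4, -0.8, 9.8]
width: 0.4
```

```bash
python3 -c "
from h import *
st()"
```

```text
t 21.75 pos [601.7  -9.5  28.8] gauge [-46.8  55.1] F [-11.4  -0.8   9.8] w 0.4
toolx [-0.047  0.999  0.002] tooly [-0.01   0.002 -1.   ]
```

It resists rigidly (11 N, no advance), so it is seated. I'll back away and rise.

Request:
jog_arm(
  steps=[
    {"dp": [-0.03,0,0],"turn": [0,0,0],"claw": 0},
    {"dp": [-0.1,0,0],"turn": [0,-0.003,0],"claw": 0},
    {"dp": [-0.3,0,0],"turn": [0,-0.003,0],"claw": 0},
    {"dp": [-0.5,0,0],"turn": [0,-0.003,0],"claw": 0},
    {"dp": [-0.5,0,0.3],"turn": [0,-0.003,0],"claw": 0},
    {"dp": [-0.5,0,0.7],"turn": [0,-0.003,0],"claw": 0},
    {"dp": [-0.5,0,1],"turn": [0,-0.003,0],"claw": 0},
    {"dp": [-0.5,0,1],"turn": [0,-0.003,0],"claw": 0},
  ],
)

```text
t: 22.42
ee_pos: [564.8, -9.6, 113.3]
orientation: [-1.192, -1.251, 1.239]
ft_force: [1.4, 1.0, -0.0]
width: 0.5
```

Request:
jog_arm(
  steps=[
    {"dp": [-0.6,0,0.5],"turn": [0,0,0],"claw": 0},
    {"dp": [-1,0,1],"turn": [0,0,0],"claw": 0},
    {"dp": [-1,0,1],"turn": [0,0,0],"claw": 0},
    {"dp": [-1,0,1],"turn": [0,0,0],"claw": 0},
    {"dp": [-1,0,1],"turn": [0,0,0],"claw": 0},
    {"dp": [-1,0,1],"turn": [0,0,0],"claw": 0},
  ],
)

```text
t: 22.92
ee_pos: [485.3, -9.6, 192.8]
orientation: [-1.193, -1.252, 1.238]
ft_force: [-0.0, 0.3, -0.1]
width: 0.8
```

```bash
python3 - <<'E'
from h import *
st(); o=grab("f"); d=o["top"];P=cloud(d);Z=P[...,2]
def rect(mask,name):
    n,l,s,c=cv2.connectedComponentsWithStats(mask.astype(np.uint8))
    for i in range(1,n):
        if s[i,4]>30:
            p=P[l==i]; r=cv2.minAreaRect(p[:,:2].astype(np.float32)); print(name,s[i,4],np.round(r[0],1),np.round(r[1],1),'gauge',w2g(r[0]).round(1),'z',np.median(p[:,2]).round(1),[w2g(q)[0].round(1) for q in (p[p[:,0].argmax()],p[p[:,0].argmin()])])
roi=np.zeros(Z.shape,bool);roi[120:200,255:345]=1
rect(roi&(Z>40)&(Z<66),"home")
roi[:]=0;roi[150:245,145:225]=1
rect(roi&(Z>34)&(Z<80),"tray")
E
```

```text
t 22.92 pos [485.3  -9.6 192.8] gauge [-163.1   60.3] F [-0.   0.3 -0.1] w 0.8
toolx [-0.047  0.999  0.001] tooly [ 0.01   0.001 -1.   ]
home 145 [709.8  -4.5] [28.1 48.4] gauge [61.5 55.3] z 54.5 [np.float64(75.3), np.float64(47.6)]
home 291 [640.3  -7. ] [54.7 48.8] gauge [-8.1 55.9] z 55.4 [np.float64(19.9), np.float64(-35.4)]
tray 645 [523.1 256.8] [109.4  51.9] gauge [-113.3  324.7] z 54.7 [np.float64(-59.4), np.float64(-167.0)]
```

View pics/scene_f.png

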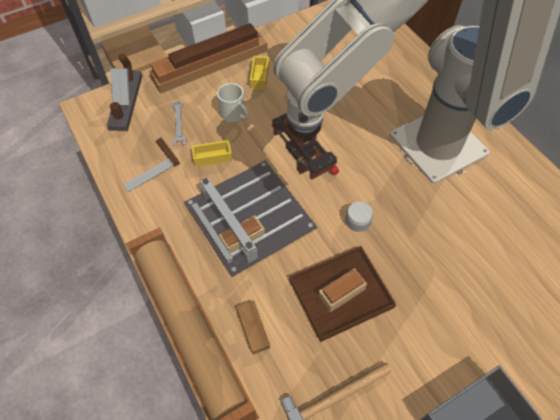

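The left carrier stands at the stop near (242,233) and the right one is upright mid-tray near (343,289). The arm is clear and the bystanders look unmoved.

```bash
python3 -c "
from workcell import ctrl
print(ctrl.close_job())"
```

```text
the job is handed in; nothing more can be done
None
```

The left carrier cleared the bar and is home against the end stop. The right carrier caught on the bar and now stands upright near the middle of the reject tray. I handed the job in at about 23 s of the 66 s allowed.

- **Left carrier:** it slid under the bar with about 1 N of resistance. I pressed it against the stop with about 10 N, then confirmed it later with an 11 N nudge from behind that moved it no further. The last camera check put its ends at gauge x +75.3 and −35.4 mm, where +75 and −35 are expected. The camera alone can't resolve the 1.5 mm tolerance, so I relied on the force readings for that.
- **Right carrier:** it stopped at gauge x about −29.5 mm with about 10 N and no advance. I drew it back, lifted it out and set it down until the floor was felt. That touch peaked at about 13 N at the wrist. Its measured centre is within about 1 mm of the tray centre.
- **Force limits:** the highest wrist reading during contact with the bar or stop was about 15 N including the vertical part, against the 35 N limit. Readings come only at the end of each move, so shorter peaks in between would not have been seen.
- **Bystanders:** they looked unmoved in the last picture, and the arm was clear of everything. I did not measure their positions. No check failed or disagreed with another.

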